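# Clamp the oil filter cartridge in its stand

## Task

Fit the fryer's oil filter: stand the slim filter cartridge upright in the cup of the small filter stand, let go of it, then swing the stand's hinged clamp all the way down over it so that the clamp presses the cartridge home. Leave the clamp closed.

Things in the scene. Friction and masses are not known exactly. Their poses are not given: they have to be found in the camera images.
- cartridge: Slim filter cartridge, upright cylinder 50 mm across, 80 tall, 0.1 kg: white pleated paper between metal end caps. Origin: centre of its underside. Loose neighbours (squat cartridge 74 across and 46 tall, spice jars up to 105 tall, garlic) are 80 mm or more off between centres; beside it along world x the fingers fit. An upright griddle 0.28 m tall is behind, from x = 0.61 m, y -0.42 to -0.14.
- stand: Fixed steel filter stand. Origin on the range top under the cup's axis; z up, +x from cup to hinge (away from the robot at yaw 0). Cup rim 55 mm up; mouth 76 mm wide, bottom 60 mm. Sprung floor 30 mm up bears the cartridge's weight; under 2 to 4 N it sinks 10 mm, the cartridge's home (top at 100 mm). Hinge pin along y, at x = 75 mm, z = 106 mm, between cheeks 98 mm wide over all, 116 mm tall.
- clamp (a joint): Angle of the clamp, rad: 0 closed (level over the cup, stop), 1.65 to 1.8 open at the start (upright), 1.85 open stop. Two side rails, 10 mm thick, 72 mm apart, joined by a crossbar at the free end; half way a plate with a rubber button to press the cartridge's top. Stiff hinge: stays where left, also when closed on the cartridge; 3 N at the crossbar swings it, 5 N over the last 0.15 rad.
- clamp_bar (a point): Middle of the clamp's crossbar: round steel bar 14 mm thick, parallel to the hinge pin and 150 mm from it, 62 mm free between the rails. It can be pinched from above, turning between the fingers as the clamp swings, or pushed. About 255 mm above the range top when open, 106 mm when closed; 51 mm of gap to the plate.

How it is judged:
On the way:
1. the slim cartridge stands upright in the cup, let go, with the clamp still open (horizontal distance between cartridge and stand below 0.012 m and z of cartridge in the frame of stand below 0.036 m and angle between cartridge's own z axis and vertical below 0.17 rad and contact force between the fingers and cartridge below 0.1 N and value of joint clamp above 0.8 rad), for 0.2 s.
At the end, for the whole second after the job is handed in: The clamp is closed to within 0.06 rad of its stop and the slim cartridge stands in the cup within 12 mm of its axis, upright to 10 degrees, pressed down on the sprung floor to within 5 mm of home, at rest and released (value of joint clamp below 0.06 rad and horizontal distance between cartridge and stand below 0.012 m and z of cartridge in the frame of stand below 0.025 m and angle between cartridge's own z axis and vertical below 0.17 rad and linear speed of cartridge below 0.02 m/s); the robot touches nothing.
It also fails if it takes over 54 s, if anything falls off the work surface, if the arm or the gripper's body presses on something with over 40 N, if the wrist force passes 120 N, or if a joint passes its speed limit or range.

## Robot

A 6-joint arm with a two-finger parallel gripper is mounted at the origin on a cart in front of the work surface, level with it; the furniture and walls round the work are solid. World frame = base frame: x ahead of the robot, y to its left, z up, the work surface at z = 0. Lengths are in m, angles in rad, forces in N, time in s.
With the tool pointing down it reaches from about 0.4 to 0.825 m from the base axis. Payload 7 kg.
Tool frame: the origin (TCP) lies at the very end of the fingers, on their centre line; the grasp point (between the pads) lies behind it (arm.grasp_offset is the z of the grasp point in the tool frame, in m); z points along the fingers, y is the line along which they close (so a half turn about z gives the same grasp; the last joint's range is limited). The gripper opens to 88 mm and grips with 3 to 60 N. Pads are 19 mm wide; open, the fingers measure 130 mm over their backs; the gripper's body (78 mm by 193 mm) begins 47 mm behind the grasp point.
Start: joints at [-0.896, 0.359, 0.012, 0, -1.224, -0.288], TCP at [0.255, -0.625, 0.227] pointing down, gripper open.
Joint ranges: [-3.07, 3.07], [-1.43, 2.12], [-1.02, 1.25], [-3.03, 1.67], [-3.05, -0], [-3.03, 3.03]. Speed limits (rad/s): [2.39, 2.39, 3.01, 3.14, 3.14, 3.14].

## Interface

Orientations are given as a rotation vector (axis times angle).
In Python, from plant import sense, camera, ticket, nets, arm gives the robot as it stands.
- The arm moves only by the tool play_rows, never from a script. Its argument "increments" is a list of rows, each a list of 3 entries, a list of its own where there are three numbers: the opening, from 0 (shut) to 1 (fully open), then the shift along the tool's x, y, z in mm, then the turn, a rotation vector about the tool's x, y, z in degrees. In form: [[jaw, [dx, dy, dz], [wx, wy, wz]], ...]. A call has 1 to 12 rows; each row shifts and turns the commanded pose from where the row before left it, along the tool's axes as they then stand; what a row does not reach is not made up. A row lasts 1/12 s, in which the tool goes at most 41.7 mm and 7.16 degrees, less where a joint would pass 70% of its speed; a pose out of reach is approached as far as the arm can. A call is refused whole if a number of a shift passes 41.7 or a number of a turn 7.16, either way. A call with a gripper value outside its range is refused whole. The fingers move at their own pace and stop on an object; the grip force is fixed at half the most. Time passes only in rows, so rows that do not move let the fingers close. It gives the time, the measured TCP pose, the force, the opening and the grip force at its end, in the units of the state.
- sense(): the state, without advancing time (a new reading comes with each control period).
- camera(name): name is "scene" or "top"; returns a dict with "img" (384x512x3 uint8, red, green, blue), "range_z" (384x512 float32, m along the optical axis (not along the pixel's ray), 0 where there is no reading), "fx", "fy", "cx", "cy" (pixels), "dist_coeffs" ([k1, k2, p1, p2, k3] as OpenCV has them; the pictures are not rectified), "T" (4x4, takes a point from camera to world coordinates). Camera axes: x right, y up, looking along -z (the intrinsics and any distortion apply to the point x, -y, -z); pixel columns grow to the right and rows downward; lengths in m; the calibration is good to about 2 mm. A picture is of the moment at which its call begins.
- ticket.job_done(): hands the job in; it is judged then, once.
Trained networks look in a picture, given as the dict that the camera call returned (one of the last four; its "shot" number tells which), for a name from the list of things; names that differ only in an ending like _2 or _b are one class to them, and where a whole thing is asked for, a point or a joint stands for the part that bears it (a point fixed in the world has none). Each returns a list of dicts, best first, with "p" (0 to 1); they miss things now and then, are a little off and sometimes report something else, mostly with a low value. They report only what shows in the picture. A call takes as long as a camera call.
- nets.find_in(picture, thing): "location" ([x, y, z] in m, in the coordinates of the camera as it stood for that picture, good to about 4 mm: the middle of the surface that is visible of it).
The state is a dict: "clock": time; "joint_positions": joint angles; "joint_velocities": joint speeds; "tau": joint torques, N m; "position": TCP position; "tcp_rot": TCP orientation; "wrist_force": force on the tool from outside, world axes, zero at the start; "ft_torque": the same for the moment, N m; "width": finger opening in m; "grip_force": force on a finger pad.
Only numpy, scipy, OpenCV 4.12 (cv2) and the standard library are available. Lean on these libraries where they do the work, as an engineer would, in place of code of your own. Each camera call takes 0.05 s, during which the arm holds its last target. There are 200 camera calls.

## Working session

There is one attempt and no reset: what is moved stays moved. The work goes in short steps, Python scripts to look and compute and a tool call to move; the robot and the scene stay as the last step left them, time stands still between calls to the robot, and variables do not carry over. Pictures are saved under pics/ and viewed, at most 10 in all, crops included, and the job is handed in when it is done.

Besides the shell and the picture viewer there is one more tool, called after "Call:" as name([rows], argument=value, ...), one row to a line, values as JSON. play_rows: Moves the arm, as the interface text tells. Its arguments: {"type":"object","properties":{"increments":{"type":"array","items":{"type":"array"}}},"required":["increments"]}

```bash
mkdir -p pics; ls; cat > h.py <<'E'
import numpy as np, cv2
from plant import sense, camera, ticket, nets, arm
def w(c,p): return (c["T"]@np.append(p,1))[:3]
def cloud(c):
    v,u=np.mgrid[0:384,0:512]; K=np.array([[c["fx"],0,c["cx"]],[0,c["fy"],c["cy"]],[0,0,1.]])
    n=cv2.undistortPoints(np.stack([u,v],-1).reshape(-1,1,2).astype(float),K,np.array(c["dist_coeffs"],float)).reshape(384,512,2)
    z=c["range_z"]; P=np.stack([n[...,0]*z,-n[...,1]*z,-z],-1)
    W=P@c["T"][:3,:3].T+c["T"][:3,3]; W[z==0]=np.nan; return W
E
python3 - <<'E'
from h import *
s=sense(); print(s, arm.grasp_offset)
ims=[]
for n in("scene","top"):
    c=camera(n); ims.append(c["img"]); np.savez(n+".npz",W=cloud(c),img=c["img"]); print(n,c["T"][:3,3].round(3))
    for t in("cartridge","stand","clamp","clamp_bar"):
        print(t,[(round(d["p"],2),w(c,d["location"]).round(3).tolist()) for d in nets.find_in(c,t)[:3]])
cv2.imwrite("pics/a.png",cv2.resize(np.vstack(ims)[...,::-1],(400,600)))
for n,i in zip("st",ims): cv2.imwrite(f"pics/{n}1.png",cv2.resize(i[...,::-1],(768,576)))
E
```

```text
pics
{'clock': 0.0, 'joint_positions': array([-8.95900344e-01,  3.59372973e-01,  1.10452165e-02, -3.21802101e-04,
       -1.22410237e+00, -2.88058953e-01]), 'joint_velocities': array([-2.49337115e-04,  1.11938791e-03,  1.88259192e-05,  1.98323696e-03,
       -3.41001168e-06,  5.36291810e-04]), 'tau': array([ 6.00043259e-04, -5.82719064e+01,  2.93059140e+01,  6.99768886e+00,
        6.81325051e-03, -1.37835950e-04]), 'position': array([ 0.25440261, -0.6246894 ,  0.22563086]), 'tcp_rot': array([ 6.03597559e-01, -3.08256379e+00, -2.49430365e-03]), 'wrist_force': array([-0.47978832, -0.6335146 ,  0.08687115]), 'ft_torque': array([0.03486293, 0.02189247, 0.02149527]), 'grip_force': 0.0, 'width': 0.08748518335780019} -0.0188
scene [ 0.04  -0.473  0.699]
cartridge [(0.83, [0.392, -0.324, 0.086])]
stand []
clamp [(0.62, [0.632, -0.042, 0.197])]
clamp_bar [(0.76, [0.632, -0.043, 0.19])]
top [ 0.389 -0.094  1.049]
cartridge [(0.63, [0.4, -0.31, 0.085])]
stand [(0.59, [0.603, -0.024, 0.03])]
clamp [(0.63, [0.632, -0.038, 0.202])]
clamp_bar [(0.76, [0.631, -0.038, 0.199])]
```

View pics/s1.png

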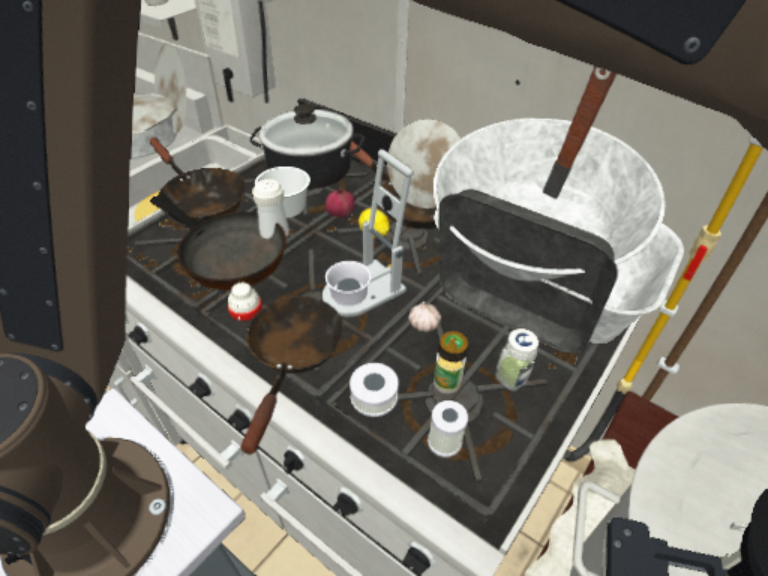

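View pics/t1.png

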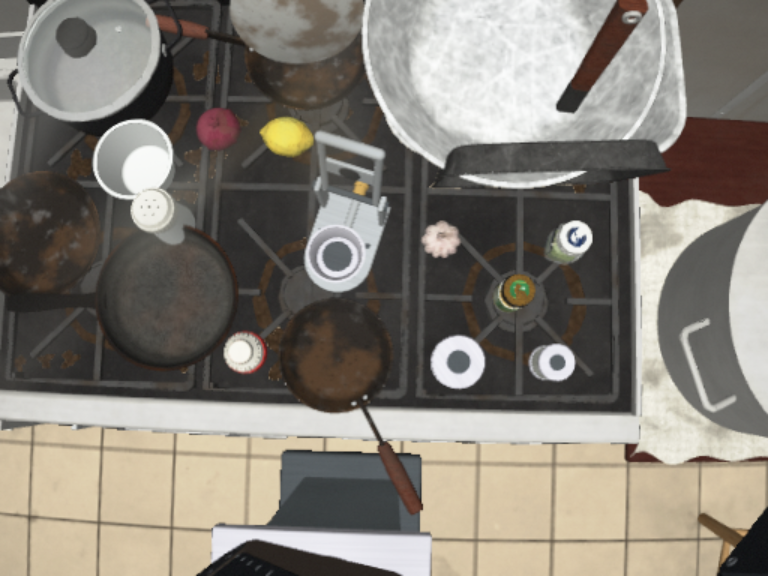

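The pictures show the slim cartridge at scene (448,428) / top (553,362), with the squat one to its left. The cup is at scene (348,283) / top (335,255), and the clamp is upright behind it. Next I'll fit these from the depth data.

```bash
cat >> h.py <<'E'
from scipy.optimize import least_squares
def circ(P,r=None):
    m=P.mean(0)
    f=(lambda q:np.hypot(*(P-q[:2]).T)-(q[2] if r is None else r))
    return least_squares(f,[*m,r or .03],loss="soft_l1",f_scale=.002).x
E
python3 - <<'E'
from h import *
for n in("scene","top"):
    W=np.load(n+".npz")["W"]; F=W.reshape(-1,3); F=F[~np.isnan(F[:,0])]
    print(n)
    def near(p,r,z0,z1): return F[(np.hypot(F[:,0]-p[0],F[:,1]-p[1])<r)&(F[:,2]>z0)&(F[:,2]<z1)]
    c=near((.4,-.315),.04,.06,.1); 
    print("zs",np.percentile(c[:,2],[50,80,95,99]).round(4)); 
    zt=np.percentile(c[:,2],80); t=c[abs(c[:,2]-zt)<.005]; print("cart top",len(t),(t.min(0)+t.max(0))[:2]/2,np.ptp(t,0))
    sd=near((.4,-.315),.04,.02,.068); 
    if len(sd)>30: print("side",circ(sd[:,:2],.025)[:2],len(sd))
    r=near((.55,-.02),.055,.048,.062); print("rim",len(r),circ(r[:,:2]),(r.min(0)+r.max(0))/2,np.ptp(r,0))
    b=F[(F[:,2]>.2)&(F[:,2]<.3)&(abs(F[:,0]-.63)<.08)&(abs(F[:,1]+.03)<.08)]
    if len(b): print("high",b.min(0),b.max(0),len(b)); t=b[b[:,2]>b[:,2].max()-.012]; print("bar",t.mean(0),t.min(0),t.max(0),"dir",np.polyfit(t[:,1],t[:,0],1))
    g=near((.5,-.19),.06,.0,.0499)
    o=near((.4,-.315),.16,.015,.2)
    # occupancy map of neighbours
    H,_,_=np.histogram2d(o[:,0],o[:,1],bins=[np.arange(.28,.56,.02),np.arange(-.48,-.14,.02)]);
    if n=="top": print(np.flipud(H.astype(int)))
E
```

```text
scene
zs [0.0796 0.0806 0.0816 0.0823]
cart top 419 [ 0.4020119  -0.32049063] [0.0496494  0.05071964 0.0075221 ]
side [ 0.40550126 -0.31906634] 233
rim 201 [ 0.54704047 -0.01277445  0.03849715] [ 0.54822133 -0.01157156  0.0533693 ] [0.08190073 0.08305786 0.01064468]
high [ 0.61753513 -0.08213909  0.20019208] [0.65253501 0.00089655 0.26221714] 305
bar [ 0.63680858 -0.04444926  0.25800021] [ 0.62378962 -0.08213909  0.25022157] [ 6.52412961e-01 -6.34508062e-04  2.62217145e-01] dir [0.27287445 0.64893764]
top
zs [0.0816 0.0829 0.0845 0.0856]
cart top 444 [ 0.40171241 -0.32030528] [0.04698204 0.04968509 0.00838581]
side [ 0.40452282 -0.27757759] 73
rim 361 [ 0.54683211 -0.01291876  0.03745358] [ 0.54655645 -0.01279856  0.05450407] [0.0817741  0.078901   0.01291971]
high [ 0.61769852 -0.08064765  0.20007221] [7.09971032e-01 6.11298195e-04 2.66290082e-01] 513
bar [ 0.64015214 -0.04084954  0.26083811] [ 0.62547479 -0.08064765  0.25432636] [ 6.57330797e-01 -6.26004414e-04  2.66290082e-01] dir [0.26974449 0.65117108]
[[  0   0   0   0   0   0  72 127   4   0   0   0   0   0   0   0]
 [  0   0 
[... 161 characters left out ...]
  12  98 165   0   0   0   0]
 [  0   0   0   0   0   0   0   0   0   0  30  52   0   0   0   0]
 [  0   0   0   0   0   0   0   0   0   0   0   0   0   0   0   0]
 [  0   0   0   0   0   0   0  17  25   0   0   0   0  39  72  59]
 [  0   0   0   0   0   0  14  91 120  44   0   0  13  98  87  90]
 [  0   0   0   0   0   0   9  84 114  28   0   0  12  89  87  97]
 [  0   0   0   0   0   0   0   2   8   0   0   0   0  45  79  51]
 [  0   0   0   0   0   0   0   0   0   0   0   0   0   0   0   0]
 [  0   0   0   0   0   0   0   0   0   0   0   0   0   0   0   0]
 [  0   0   0   0   0   0   0   0   0   0   0   0   0   0   0   0]
 [  0   0   0   0   0   0   0   0   0   0   0   0   0   0   0   0]]
```

Call:
play_rows([
  [1,[0,0,0],[0,0,-6.78]],
  [1,[0,0,0],[0,0,-6.78]],
  [1,[0,0,0],[0,0,-6.78]],
  [1,[0,0,0],[0,0,-6.78]],
  [1,[0,0,0],[0,0,-6.78]],
  [1,[0,0,0],[0,0,-6.78]],
  [1,[0,0,0],[0,0,-6.78]],
  [1,[0,0,0],[0,0,-6.78]],
  [1,[0,0,0],[0,0,-6.78]],
  [1,[0,0,0],[0,0,-6.78]],
  [1,[0,0,0],[0,0,0]],
])

```text
clock: 1.42
position: [0.2546, -0.6251, 0.2266]
tcp_rot: [-2.227, 2.216, -0.0]
wrist_force: [-1.1, 0.2, -0.3]
width: 0.0875
grip_force: 0.0
```

```bash
cat >> h.py <<'E'
from scipy.spatial.transform import Rotation as R
def st():
    s=sense(); r=R.from_rotvec(s["tcp_rot"]); m=r.as_matrix()
    print("t",round(s["clock"],2),"p",s["position"].round(4),"yaw_y",np.degrees(np.arctan2(m[1,1],m[0,1])).round(2),"z",m[:,2].round(3),"F",s["wrist_force"].round(1),"w",round(s["width"],4),"g",round(s["grip_force"],1),"q",s["joint_positions"].round(2))
    return s,m
def go(p,yaw=None):
    s,m=st(); d=m.T@(np.array(p)-s["position"])*1000; print("shift mm",d.round(1))
    if yaw is not None: print("turn tool z deg",-((yaw-np.degrees(np.arctan2(m[1,1],m[0,1]))+180)%360-180))
E
python3 - <<'E'
from h import *
go((.402,-.3205,.225),180)
for n in("scene","top"):
    F=np.load(n+".npz")["W"].reshape(-1,3)
    print(n,"jar near:",end="")
    b=F[(F[:,0]>.42)&(F[:,0]<.53)&(F[:,1]>-.36)&(F[:,1]<-.2)&(F[:,2]>.03)]; print(b[:,2].max(), b[b[:,2]>.085].min(0),b[b[:,2]>.085].max(0))
    u=np.array([.965,-.261]);v=np.array([.261,.965]); d=F[:,:2]-[.638,-.043]
    b=F[(abs(d@u)<.15)&(abs(d@v)<.055)&(F[:,2]>.2)]; print("near clamp",b.min(0),b.max(0)); b=b[(b-[.638,-.043,0])[:,0]>.03]; print(len(b), b[:,2].max() if len(b) else 0)
E
```

```text
t 1.42 p [ 0.2546 -0.6251  0.2266] yaw_y -179.73 z [ 0. -0. -1.] F [-1.1  0.2 -0.3] w 0.0875 g 0.0 q [-0.9   0.36  0.01 -0.   -1.22  0.9 ]
shift mm [-303.9 -148.8    1.6]
turn tool z deg 0.2744786710061362
scene jar near:0.10877881525699185 [ 0.47505288 -0.28517019  0.08502974] [ 0.51916246 -0.24111072  0.10877882]
near clamp [ 0.61753513 -0.08213909  0.20019208] [0.79065504 0.00089655 0.26221714]
55 0.2109891405562822
top jar near:0.1121363932906152 [ 0.42302797 -0.33103617  0.08558008] [ 0.51708326 -0.24040758  0.11213639]
near clamp [ 0.61769852 -0.08064765  0.20002426] [7.90880799e-01 6.11298195e-04 2.66290082e-01]
179 0.21284199513408508
```

Call:
play_rows([
  [1,[-38,-18.6,0],[0,0,0]],
  [1,[-38,-18.6,0],[0,0,0]],
  [1,[-38,-18.6,0],[0,0,0]],
  [1,[-38,-18.6,0],[0,0,0]],
  [1,[-38,-18.6,0],[0,0,0]],
  [1,[-38,-18.6,0],[0,0,0]],
  [1,[-38,-18.6,0],[0,0,0]],
  [1,[-38,-18.6,0],[0,0,0.27]],
  [1,[0,0,25],[0,0,0]],
  [1,[0,0,25],[0,0,0]],
  [1,[0,0,0],[0,0,0]],
  [1,[0,0,0],[0,0,0]],
])

```text
clock: 2.42
position: [0.4008, -0.3255, 0.1762]
tcp_rot: [2.212, -2.229, -0.003]
wrist_force: [0.6, -0.3, 1.1]
width: 0.0877
grip_force: 0.0
```

```bash
python3 - <<'E'
from h import *
go((.402,-.3205,.048),180)
for n in("scene","top"):
    c=camera(n); print([(round(d["p"],2),w(c,d["location"]).round(3).tolist()) for d in nets.find_in(c,"cartridge")[:2]])
    if n=="scene": cv2.imwrite("pics/s2.png",cv2.resize(c["img"][...,::-1],(768,576)))
E
```

```text
t 2.42 p [ 0.4008 -0.3255  0.1762] yaw_y 179.57 z [-0.002  0.001 -1.   ] F [ 0.6 -0.3  1.1] w 0.0877 g 0.0 q [-0.3   0.14 -0.41  0.   -1.03  0.29]
shift mm [ -5.   -1.5 128.2]
turn tool z deg -0.4312204737302068
[(0.68, [0.388, -0.33, 0.077])]
[(0.53, [0.386, -0.308, 0.081])]
```

View pics/s2.png

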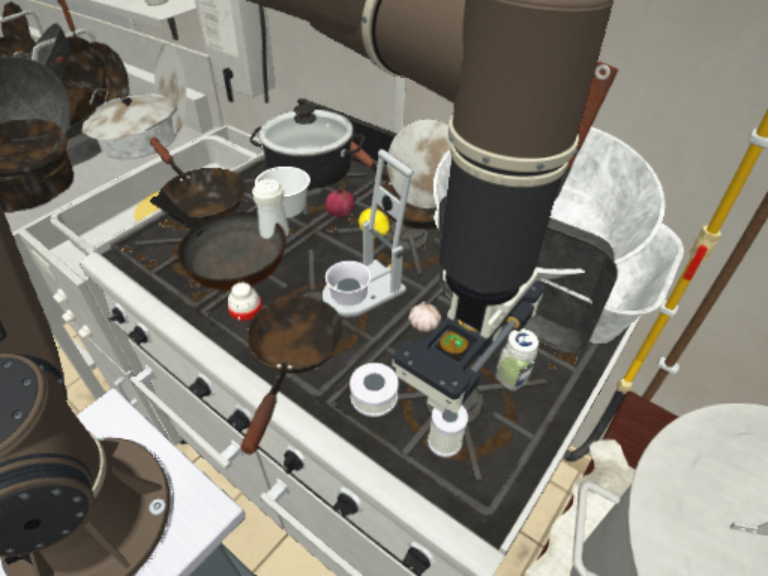

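The gripper at scene (470,350) is above the slim cartridge at (448,428). I'm going down now.

Call:
play_rows([
  [1,[-4,-1,20],[0,0,-0.4]],
  [1,[0,0,20],[0,0,0]],
  [1,[0,0,20],[0,0,0]],
  [1,[0,0,20],[0,0,0]],
  [1,[0,0,20],[0,0,0]],
  [1,[0,0,14],[0,0,0]],
  [1,[0,0,14],[0,0,0]],
  [1,[0,0,0],[0,0,0]],
  [1,[0,0,0],[0,0,0]],
  [1,[0,0,0],[0,0,0]],
])

```text
clock: 3.45
position: [0.4031, -0.3225, 0.0498]
tcp_rot: [-2.222, 2.22, -0.003]
wrist_force: [0.2, 0.4, 0.1]
width: 0.0877
grip_force: 0.0
```

```bash
python3 - <<'E'
from h import *
go((.402,-.3205,.048),180)
E
```

```text
t 3.45 p [ 0.4031 -0.3225  0.0498] yaw_y -179.94 z [ 0.001 -0.001 -1.   ] F [0.2 0.4 0.1] w 0.0877 g 0.0 q [-0.29  0.29 -0.56  0.   -0.72  0.29]
shift mm [-2.   1.1  1.8]
turn tool z deg 0.060636344917611495
```

Call:
play_rows([
  [1,[-2,1,2],[0,0,0]],
  [0.3,[0,0,0],[0,0,0]],
  [0.3,[0,0,0],[0,0,0]],
  [0.3,[0,0,0],[0,0,0]],
  [0.3,[0,0,0],[0,0,0]],
  [0.3,[0,0,0],[0,0,0]],
  [0.3,[0,0,0],[0,0,0]],
  [0.3,[0,0,0],[0,0,0]],
])

```text
clock: 4.12
position: [0.4015, -0.3199, 0.0466]
tcp_rot: [-2.223, 2.22, -0.0]
wrist_force: [0.6, -0.0, 0.1]
width: 0.0497
grip_force: 30.0
```

Call:
play_rows([
  [0.3,[0,0,-15],[0,0,0]],
  [0.3,[0,0,-30],[0,0,0]],
  [0.3,[0,0,-30],[0,0,0]],
  [0.3,[0,0,-30],[0,0,0]],
  [0.3,[-38,-18,-15],[0,0,0]],
  [0.3,[-38,-18,0],[0,0,0]],
  [0.3,[-38,-18,0],[0,0,0]],
  [0.3,[-38,-18,0],[0,0,0]],
  [0.3,[-38,-18,0],[0,0,0]],
  [0.3,[-38,-18,0],[0,0,0]],
  [0.3,[0,0,0],[0,0,0]],
  [0.3,[0,0,0],[0,0,0]],
])

```text
clock: 5.12
position: [0.5075, -0.0938, 0.1651]
tcp_rot: [2.227, -2.215, -0.001]
wrist_force: [-0.5, -0.3, -2.1]
width: 0.0493
grip_force: 30.0
```

Call:
play_rows([
  [0.3,[0,0,0],[0,0,-6.8]],
  [0.3,[0,0,0],[0,0,-6.8]],
  [0.3,[0,0,0],[0,0,-6.8]],
  [0.3,[0,0,0],[0,0,-6.8]],
  [0.3,[0,0,0],[0,0,-6.8]],
  [0.3,[0,0,0],[0,0,-6.8]],
  [0.3,[0,0,0],[0,0,-6.8]],
  [0.3,[0,0,0],[0,0,-6.8]],
  [0.3,[0,0,0],[0,0,-6.8]],
  [0.3,[0,0,0],[0,0,-6.8]],
  [0.3,[0,0,0],[0,0,-6.8]],
  [0.3,[0,0,0],[0,0,0]],
])

```text
clock: 6.12
position: [0.5062, -0.0969, 0.1653]
tcp_rot: [3.115, -0.407, -0.001]
wrist_force: [-0.8, -0.1, -1.2]
width: 0.0497
grip_force: 30.0
```

```bash
python3 - <<'E'
from h import *
go((.547,-.0128,.165),254.9)
E
```

```text
t 6.12 p [ 0.5062 -0.0969  0.1653] yaw_y -104.88 z [-0.001  0.    -1.   ] F [-0.8 -0.1 -1.2] w 0.0497 g 30.0 q [ 0.19  0.15 -0.42 -0.   -1.    1.12]
shift mm [ 17.9 -91.8   0.2]
turn tool z deg 0.2225819019345181
```

Call:
play_rows([
  [0.3,[6,-30.5,0],[0,0,0.1]],
  [0.3,[6,-30.5,0],[0,0,0.1]],
  [0.3,[6,-30.8,0],[0,0,0]],
  [0.3,[0,0,0],[0,0,0]],
  [0.3,[0,0,10],[0,0,0]],
  [0.3,[0,0,0],[0,0,0]],
  [0.3,[0,0,0],[0,0,0]],
])

```text
clock: 6.7
position: [0.5471, -0.0132, 0.1544]
tcp_rot: [3.112, -0.423, -0.004]
wrist_force: [0.2, 0.9, -0.6]
width: 0.0492
grip_force: 30.0
```

```bash
python3 - <<'E'
from h import *
go((.547,-.0128,.0775),254.9)
for n in ("scene","top"):
    c=camera(n); W=cloud(c); F=W.reshape(-1,3); F=F[~np.isnan(F[:,0])]
    d=np.hypot(F[:,0]-.547,F[:,1]+.0128)
    b=F[(d<.035)&(F[:,2]>.112)&(F[:,2]<.132)]
    if len(b)>20: print(n,"side",len(b),circ(b[:,:2],.025)[:2])
    r=F[(d<.055)&(F[:,2]>.048)&(F[:,2]<.06)]; print("rim",len(r),circ(r[:,:2]))
    v,u=np.where((abs(W-[.547,-.0128,.1])<.09).all(-1)); print(u.min(),u.max(),v.min(),v.max())
    if n=="scene": cv2.imwrite("pics/s3.png",cv2.resize(c["img"][130:250,170:330][...,::-1],(800,600),interpolation=cv2.INTER_CUBIC))
E
```

```text
t 6.7 p [ 0.5471 -0.0132  0.1544] yaw_y -105.47 z [-0.003 -0.001 -1.   ] F [ 0.2  0.9 -0.6] w 0.0492 g 30.0 q [ 0.33  0.21 -0.37 -0.   -0.99  0.97]
shift mm [-0.  -0.4 76.9]
turn tool z deg -0.36694414139697074
scene side 109 [ 0.54871862 -0.01147352]
rim 199 [ 0.54697113 -0.01266052  0.03853785]
193 270 137 222
top side 24 [ 0.54829806 -0.01326171]
rim 126 [ 0.5452507  -0.01301954  0.03650107]
195 259 116 213
```

View pics/s3.png

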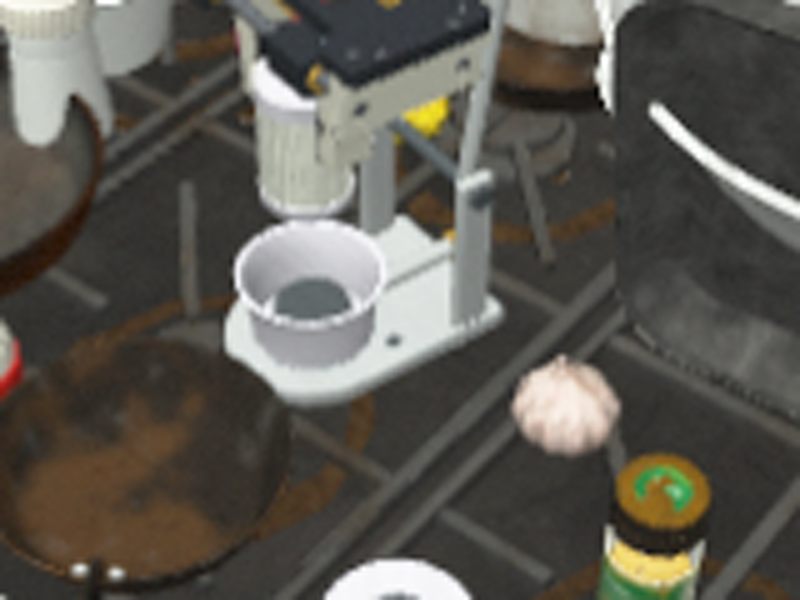

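The cartridge hangs upright at crop (305,140), above the cup at (312,290), and is aligned to about 1.5 mm. I'm lowering it.

Call:
play_rows([
  [0.3,[-1,0,15],[0,0,-0.3]],
  [0.3,[0,0,15],[0,0,0]],
  [0.3,[0,0,12],[0,0,0]],
  [0.3,[0,0,10],[0,0,0]],
  [0.3,[0,0,8],[0,0,0]],
  [0.3,[0,0,8],[0,0,0]],
  [0.3,[0,0,4],[0,0,0]],
  [0.3,[0,0,3],[0,0,0]],
  [0.3,[0,0,1],[0,0,0]],
  [0.3,[0,0,0],[0,0,0]],
  [0.3,[0,0,0],[0,0,0]],
])

```text
clock: 7.72
position: [0.5478, -0.0117, 0.0799]
tcp_rot: [-3.115, 0.41, -0.001]
wrist_force: [0.3, 0.5, -1.8]
width: 0.0494
grip_force: 30.0
```

Call:
play_rows([
  [0.3,[-1,0,1.5],[0,0,0]],
  [0.3,[0,0,1],[0,0,0]],
  [0.3,[0,0,0],[0,0,0]],
  [0.3,[0,0,0],[0,0,0]],
  [0.8,[0,0,0],[0,0,0]],
  [0.8,[0,0,0],[0,0,0]],
  [0.8,[0,0,0],[0,0,0]],
  [0.8,[0,0,0],[0,0,0]],
  [0.8,[0,0,0],[0,0,0]],
  [0.8,[0,0,0],[0,0,0]],
])

```text
clock: 8.55
position: [0.5466, -0.0115, 0.0771]
tcp_rot: [-3.115, 0.41, -0.0]
wrist_force: [0.2, 0.1, 0.2]
width: 0.0699
grip_force: 0.0
```

Call:
play_rows([
  [0.8,[0,0,-8],[0,0,0]],
  [0.8,[0,0,-15],[0,0,0]],
  [0.8,[0,0,-25],[0,0,0]],
  [0.8,[0,0,-30],[0,0,0]],
  [0.8,[0,0,-30],[0,0,0]],
  [0.8,[0,0,-30],[0,0,0]],
  [0.8,[0,0,-30],[0,0,0]],
  [0.8,[0,0,-30],[0,0,0]],
  [0.8,[0,0,-25],[0,0,0]],
  [0.8,[0,0,0],[0,0,0]],
  [0.8,[0,0,0],[0,0,0]],
])

```text
clock: 9.47
position: [0.5471, -0.0114, 0.3023]
tcp_rot: [-3.113, 0.41, -0.006]
wrist_force: [-1.4, 0.3, -0.8]
width: 0.0702
grip_force: 0.0
```

```bash
python3 - <<'E'
from h import *
go((.638,-.0415,.300),164.9)
for n in ("scene","top"):
    c=camera(n); W=cloud(c); F=W.reshape(-1,3); F=F[~np.isnan(F[:,0])]
    d=np.hypot(F[:,0]-.547,F[:,1]+.0128)
    b=F[(d<.05)&(F[:,2]>.104)&(F[:,2]<.118)]
    if len(b)>20: print(n,"top",len(b),np.median(b[:,2]),(b.min(0)+b.max(0))/2,np.ptp(b,0),b.mean(0))
    b=F[(F[:,2]>.245)&(F[:,2]<.275)&(abs(F[:,0]-.63)<.08)&(abs(F[:,1]+.03)<.08)]
    if len(b): print("bar",b.mean(0),b.min(0),b.max(0),len(b))
    if n=="scene": cv2.imwrite("pics/s4.png",cv2.resize(c["img"][90:250,150:350][...,::-1],(750,600),interpolation=cv2.INTER_CUBIC))
E
```

```text
t 9.47 p [ 0.5471 -0.0114  0.3023] yaw_y -105.01 z [ 0.004  0.001 -1.   ] F [-1.4  0.3 -0.8] w 0.0702 g 0.0 q [ 0.34  0.1  -0.15  0.   -1.31  0.97]
shift mm [95.6  5.5  2.6]
turn tool z deg 90.09411475098881
scene top 217 0.11074395702082795 [ 0.54607624 -0.01120189  0.10876892] [0.04985518 0.04951248 0.00947708] [ 0.54346761 -0.01345845  0.11036425]
bar [ 0.63666322 -0.04451842  0.25694545] [ 0.62447587 -0.08142547  0.24557338] [ 0.65225664 -0.00166331  0.26252317] 167
top top 299 0.11150962920479013 [ 0.5456258  -0.01017811  0.1101284 ] [0.04905172 0.04498446 0.01172551] [ 0.53940079 -0.00773053  0.1113922 ]
bar [ 0.63494542 -0.05982098  0.26070073] [ 0.62488227 -0.08062277  0.2462619 ] [ 0.6469289  -0.03915713  0.26621834] 201
```

View pics/s4.png

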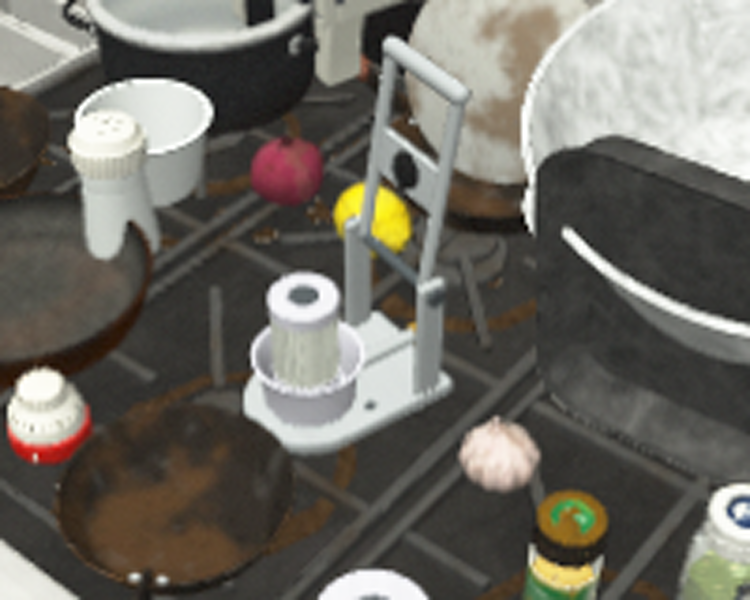

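The cartridge stands upright in the cup at crop (305,340), about 1 mm off centre. The clamp is open, with its bar at (427,70). Now I'll turn the gripper for the bar.

Call:
play_rows([
  [0.4,[0,0,0],[0,0,7]],
  [0.4,[0,0,0],[0,0,7]],
  [0.4,[0,0,0],[0,0,7]],
  [0.4,[0,0,0],[0,0,7]],
  [0.4,[0,0,0],[0,0,7]],
  [0.4,[0,0,0],[0,0,7]],
  [0.4,[0,0,0],[0,0,7]],
  [0.4,[0,0,0],[0,0,7]],
  [0.4,[0,0,0],[0,0,7]],
  [0.4,[0,0,0],[0,0,7]],
  [0.4,[0,0,0],[0,0,7]],
  [0.4,[0,0,0],[0,0,7]],
])

```text
clock: 10.57
position: [0.5458, -0.0117, 0.2986]
tcp_rot: [2.031, -2.393, -0.002]
wrist_force: [0.5, -0.2, 0.4]
width: 0.0353
grip_force: 0.0
```

Call:
play_rows([
  [0.4,[0,0,0],[0,0,6]],
  [0.4,[0,0,0],[0,0,0]],
  [0.4,[0,-20,0],[0,0,0]],
  [0.4,[0,-30,0],[0,0,0]],
  [0.4,[0,-30,0],[0,0,0]],
  [0.4,[0,-15,0],[0,0,0]],
  [0.4,[0,0,0],[0,0,0]],
  [0.4,[0,0,0],[0,0,0]],
])

```text
clock: 11.23
position: [0.6382, -0.0364, 0.298]
tcp_rot: [1.913, -2.488, -0.003]
wrist_force: [0.1, 0.5, 0.1]
width: 0.0352
grip_force: 0.0
```

```bash
python3 - <<'E'
from h import *
go((.638,-.039,.300),164.9)
go((.638,-.039,.236),164.9)
E
```

```text
t 11.23 p [ 0.6382 -0.0364  0.298 ] yaw_y 165.11 z [-0.003 -0.001 -1.   ] F [0.1 0.5 0.1] w 0.0352 g 0.0 q [ 0.25  0.27  0.04 -0.   -1.35 -0.51]
shift mm [ 2.5 -0.5 -2. ]
turn tool z deg 0.21327648511822872
t 11.23 p [ 0.6382 -0.0364  0.298 ] yaw_y 165.11 z [-0.003 -0.001 -1.   ] F [0.1 0.5 0.1] w 0.0352 g 0.0 q [ 0.25  0.27  0.04 -0.   -1.35 -0.51]
shift mm [ 2.4 -0.7 62. ]
turn tool z deg 0.21327648511822872
```

Call:
play_rows([
  [0.4,[2,0,10],[0,0,0.2]],
  [0.4,[0,0,12],[0,0,0]],
  [0.4,[0,0,12],[0,0,0]],
  [0.4,[0,0,12],[0,0,0]],
  [0.4,[0,0,10],[0,0,0]],
  [0.4,[0,0,6],[0,0,0]],
  [0.4,[0,0,0],[0,0,0]],
  [0.4,[0,0,0],[0,0,0]],
])

```text
clock: 11.9
position: [0.6377, -0.0381, 0.2378]
tcp_rot: [1.908, -2.495, -0.0]
wrist_force: [0.3, 0.7, 0.6]
width: 0.0349
grip_force: 0.0
```

Call:
play_rows([
  [0,[0,0,0],[0,0,0]],
  [0,[0,0,0],[0,0,0]],
  [0,[0,0,0],[0,0,0]],
  [0,[0,0,0],[0,0,0]],
  [0,[0,0,0],[0,0,0]],
  [0,[0,0,0],[0,0,0]],
])

```text
clock: 12.4
position: [0.6389, -0.0382, 0.2392]
tcp_rot: [-1.907, 2.494, -0.003]
wrist_force: [3.8, -1.5, 3.3]
width: 0.0131
grip_force: 30.0
```

```bash
python3 - <<'E'
from h import *
s,m=st()
H=np.array([.6192,-.0321,.106]); u=np.array([.9654,-.2608,0]); g=s["position"]+m[:,2]*arm.grasp_offset
d=g-H; a=np.arctan2(d[2],-(d@u)); r=np.hypot(d[2],d@u); print("theta",a,"r",r)
# increments along arc: tool y = -u, tool z down
a1=-0.01; N=22; th=np.linspace(a,a1,N+1); rr=np.linspace(r,.15,N+1)
P=np.c_[rr*np.cos(th),-rr*np.sin(th)]*1000
print(np.diff(P,axis=0).round(1).tolist())
E
```

```text
t 12.4 p [ 0.6389 -0.0382  0.2392] yaw_y 164.8 z [ 0.003 -0.    -1.   ] F [ 3.8 -1.5  3.3] w 0.0131 g 30.0 q [ 0.25  0.29 -0.05  0.   -1.22 -0.51]
theta 1.7051819884815624 r 0.15333686461292814
[[11.9, -1.0], [11.9, -0.1], [11.9, 0.9], [11.8, 1.8], [11.6, 2.7], [11.3, 3.6], [11.0, 4.5], [10.6, 5.3], [10.2, 6.1], [9.6, 6.9], [9.1, 7.6], [8.4, 8.3], [7.8, 8.9], [7.0, 9.5], [6.3, 10.0], [5.5, 10.4], [4.6, 10.8], [3.8, 11.1], [2.9, 11.4], [2.0, 11.5], [1.1, 11.7], [0.2, 11.7]]
```

Bar pinched (13 mm). I'm swinging it along the arc, the first half in two calls.

Call:
play_rows([
  [0,[0,11.9,-0.5],[0,0,0]],
  [0,[0,11.9,0],[0,0,0]],
  [0,[0,11.9,0.9],[0,0,0]],
  [0,[0,11.8,1.8],[0,0,0]],
  [0,[0,11.6,2.7],[0,0,0]],
  [0,[0,11.3,3.6],[0,0,0]],
  [0,[0,0,0],[0,0,0]],
])

```text
clock: 12.98
position: [0.5693, -0.0181, 0.2302]
tcp_rot: [-1.906, 2.493, 0.001]
wrist_force: [-1.7, 6.7, 2.3]
width: 0.0128
grip_force: 30.0
```

```bash
cat > arc.py <<'E'
from h import *
s,m=st()
H=np.array([.6192,-.0321,.106]); u=np.array([.9654,-.2608,0]); g=s["position"]+m[:,2]*arm.grasp_offset
d=g-H; a=np.arctan2(d[2],-(d@u)); r=np.hypot(d[2],d@u); print("theta",a,"r",r)
N=max(1,int(np.ceil(a/.08))); th=np.linspace(a,-.01,N+1); rr=np.linspace(r,.15,N+1)
print(np.diff(np.c_[rr*np.cos(th),-rr*np.sin(th)]*1000,axis=0).round(1).tolist())
E
python3 arc.py
```

```text
t 12.98 p [ 0.5693 -0.0181  0.2302] yaw_y 164.82 z [ 0.003  0.003 -1.   ] F [-1.7  6.7  2.3] w 0.0128 g 30.0 q [ 0.31  0.18 -0.22 -0.   -1.16 -0.57]
theta 1.2225031526876573 r 0.15210715884044776
[[10.8, 4.5], [10.4, 5.4], [10.0, 6.1], [9.4, 6.9], [8.9, 7.6], [8.3, 8.2], [7.6, 8.8], [6.9, 9.4], [6.1, 9.9], [5.4, 10.3], [4.5, 10.7], [3.7, 11.0], [2.8, 11.2], [2.0, 11.4], [1.1, 11.5], [0.2, 11.6]]
```

Call:
play_rows([
  [0,[0,10.8,4.5],[0,0,0]],
  [0,[0,10.4,5.4],[0,0,0]],
  [0,[0,10,6.1],[0,0,0]],
  [0,[0,9.4,6.9],[0,0,0]],
  [0,[0,8.9,7.6],[0,0,0]],
  [0,[0,8.3,8.2],[0,0,0]],
  [0,[0,7.6,8.8],[0,0,0]],
  [0,[0,6.9,9.4],[0,0,0]],
  [0,[0,6.1,9.9],[0,0,0]],
  [0,[0,5.4,10.3],[0,0,0]],
  [0,[0,0,0],[0,0,0]],
])

```text
clock: 13.9
position: [0.4897, 0.0045, 0.1518]
tcp_rot: [-1.905, 2.492, 0.001]
wrist_force: [4.8, 8.1, -3.4]
width: 0.013
grip_force: 30.0
```

```bash
python3 arc.py
```

```text
t 13.9 p [0.4897 0.0045 0.1518] yaw_y 164.8 z [ 0.003  0.003 -1.   ] F [ 4.8  8.1 -3.4] w 0.013 g 30.0 q [ 0.41  0.12 -0.49 -0.   -0.96 -0.67]
theta 0.4476702079361806 r 0.14928425976873158
[[4.6, 10.4], [3.8, 10.7], [3.0, 11.0], [2.2, 11.2], [1.3, 11.4], [0.4, 11.4]]
```

Call:
play_rows([
  [0,[0,4.6,10.4],[0,0,0]],
  [0,[0,3.8,10.7],[0,0,0]],
  [0,[0,3,11],[0,0,0]],
  [0,[0,2.2,11.2],[0,0,0]],
  [0,[0,0.7,6],[0,0,0]],
  [0,[0,0.6,5.4],[0,0,0]],
  [0,[0,0.2,5.5],[0,0,0]],
  [0,[0,0.2,5],[0,0,0]],
  [0,[0,0,0],[0,0,0]],
  [0,[0,0,0],[0,0,0]],
])

```text
clock: 14.73
position: [0.4751, 0.0085, 0.0873]
tcp_rot: [-1.905, 2.493, 0.002]
wrist_force: [0.8, 11.6, -1.6]
width: 0.0132
grip_force: 30.1
```

```bash
python3 arc.py
```

```text
t 14.73 p [0.4751 0.0085 0.0873] yaw_y 164.78 z [ 0.002  0.003 -1.   ] F [ 0.8 11.6 -1.6] w 0.0132 g 30.1 q [ 0.43  0.17 -0.6  -0.   -0.79 -0.7 ]
theta 0.0005563575526550086 r 0.14970238346387496
[[0.3, 1.6]]
```

Call:
play_rows([
  [0,[0,0,3],[0,0,0]],
  [0,[0,0,3],[0,0,0]],
  [0,[0,0,2],[0,0,0]],
  [0,[0,0,0],[0,0,0]],
  [0,[0,0,0],[0,0,0]],
])

```text
clock: 15.15
position: [0.4752, 0.0084, 0.0818]
tcp_rot: [-1.907, 2.492, 0.0]
wrist_force: [-12.2, 12.8, 28.4]
width: 0.013
grip_force: 30.0
```

Force of 28 N up, so the clamp is on its stop. I'll relieve the load, open a little, and rise.

Call:
play_rows([
  [0,[0,0,-3],[0,0,0]],
  [0.36,[0,0,0],[0,0,0]],
  [0.36,[0,0,0],[0,0,0]],
  [0.36,[0,0,0],[0,0,0]],
  [0.36,[0,0,0],[0,0,0]],
  [0.36,[0,0,-8],[0,0,0]],
  [0.36,[0,0,-15],[0,0,0]],
  [0.36,[0,0,-30],[0,0,0]],
  [0.36,[0,0,-35],[0,0,0]],
  [0.36,[0,0,-35],[0,0,0]],
  [0.36,[0,0,0],[0,0,0]],
  [0.36,[0,0,0],[0,0,0]],
])

```text
clock: 16.15
position: [0.4753, 0.0066, 0.2079]
tcp_rot: [-1.905, 2.492, -0.002]
wrist_force: [-0.1, -0.1, -0.7]
width: 0.0315
grip_force: 0.0
```

```bash
python3 - <<'E'
from h import *
st()
for n in ("scene","top"):
    c=camera(n); W=cloud(c); F=W.reshape(-1,3); F=F[~np.isnan(F[:,0])]
    d=F-[.547,-.0125,0]; X=d@[.9654,-.2608,0]; Y=d@[.2608,.9654,0]
    for nm,k in (("bar",(abs(X+.075)<.012)&(abs(Y)<.05)),("rails",(X>-.065)&(X<.06)&(abs(abs(Y)-.036)<.012)),("mid",(abs(X)<.03)&(abs(Y)<.02))):
        b=F[k&(F[:,2]>.07)&(F[:,2]<.135)]
        if len(b): print(n,nm,len(b),np.percentile(b[:,2],[5,50,95]).round(4), np.polyfit(X[k&(F[:,2]>.09)&(F[:,2]<.135)],F[k&(F[:,2]>.09)&(F[:,2]<.135),2],1).round(3))
    if n=="scene": cv2.imwrite("pics/s5.png",cv2.resize(c["img"][110:270,130:330][...,::-1],(750,600),interpolation=cv2.INTER_CUBIC))
E
```

```text
t 16.15 p [0.4753 0.0066 0.2079] yaw_y 164.78 z [ 0.004  0.002 -1.   ] F [-0.1 -0.1 -0.7] w 0.0315 g 0.0 q [ 0.43  0.04 -0.44  0.   -1.09 -0.7 ]
scene bar 156 [0.1071 0.1126 0.1157] [0.057 0.117]
scene rails 338 [0.1064 0.1105 0.113 ] [-0.003  0.11 ]
scene mid 233 [0.0739 0.1104 0.1136] [0.362 0.11 ]
top bar 110 [0.1103 0.1142 0.1174] [-0.042  0.111]
top rails 367 [0.109  0.1122 0.1149] [-0.01   0.112]
top mid 30 [0.1058 0.111  0.114 ] [-0.263  0.113]
```

View pics/s5.png

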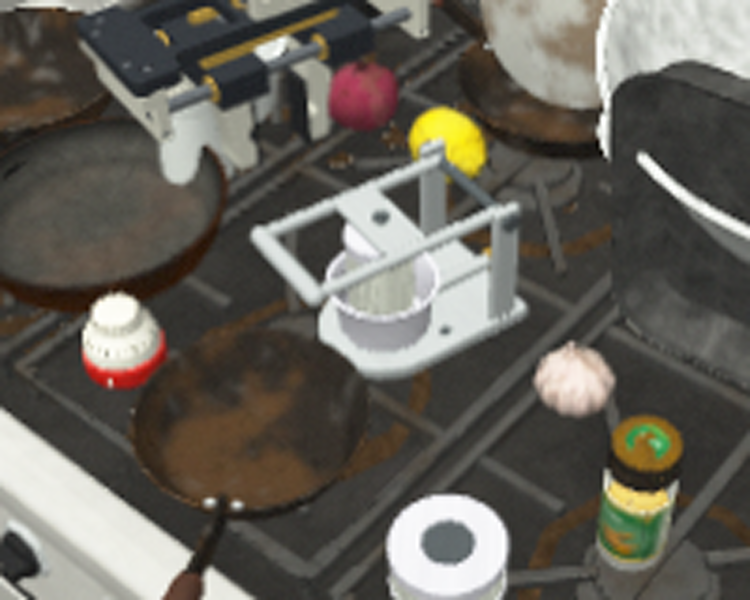

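The clamp is level: rail slope is about 0.00 to 0.01, with the bar at crop (285,265). The cartridge stands under the plate at (380,265), and the gripper is clear. Handing in.

```bash
python3 -c "
from h import *
print(ticket.job_done())"
```

```text
the job is handed in; nothing more can be done
None
```

The cartridge stands in the cup under the closed clamp (within 0.01 rad of level by depth camera), the gripper is clear, and I handed the job in at about 16 s of the 54 s limit; it returned no verdict.

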